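# Show all four sides of a pattern block to the scribing pin, then latch the turntable

## Robot

A 6-joint arm with a two-finger parallel gripper is mounted at the origin on a cart in front of the work surface, level with it; the furniture and walls round the work are solid. World frame = base frame: x ahead of the robot, y to its left, z up, the work surface at z = 0. Lengths are in m, angles in rad, forces in N, time in s.
With the tool pointing down it reaches from about 0.375 to 0.975 m from the base axis. Payload 3.8 kg.
Tool frame: the origin (TCP) lies at the very end of the fingers, on their centre line; the grasp point (between the pads) lies 19 mm behind it; z points along the fingers, y is the line along which they close (so a half turn about z gives the same grasp; the last joint's range is limited). The gripper opens to 85 mm and grips with 20 to 120 N. Pads are 22 mm wide; open, the fingers measure 114 mm over their backs; the gripper's body (76 mm by 85 mm) begins 54 mm behind the grasp point. The pads swing forward as they close: fully open they stand 13 mm farther back than shut.
Start: joints at [-1.298, 0.264, 1.604, -0, 1.274, -0.037], TCP at [0.206, -0.643, 0.231] pointing down, gripper open.
Joint ranges: [-2.63, 2.63], [-0.94, 2.18], [0.31, 2.57], [-1.31, 4.45], [0, 2.66], [-2.55, 2.55]. Speed limits (rad/s): [2.57, 2.57, 3.14, 3.14, 3.14, 3.14].

## Interface

Orientations are given as a rotation vector (axis times angle).
In Python, from workcell import monitor, viewer, job gives the robot as it stands. The module is installed in compiled form; this text tells all that it offers.
- The arm moves only by the tool step_arm, never from a script. Its argument "series" is one flat list of numbers, 4 for each row, row after row: the shift along the tool's x, y, z in m, then the turn about the tool's z in rad. A call has 1 to 8 rows; each row is the pose to reach, as a shift and turn from the pose commanded when the call began, along the tool's axes at that moment; what a row does not reach only later rows make up. A row lasts 1/8 s, in which the tool goes at most 62.5 mm and 10.7 degrees, less where a joint would pass 70% of its speed; a pose out of reach is approached as far as the arm can. A call with a gripper value outside its range is refused whole. "gripper" is the opening, from 0 (shut) to 1 (fully open), set as the call begins (left out, the last holds). The fingers move at their own pace and stop on an object; "newtons" is the grip in N (left out, the last holds). Time passes only in rows, so rows that repeat a pose let the fingers close. It gives the time, the measured TCP pose, the force, the opening and the grip force at its end, in the units of the state.
- monitor.read_state(): the state, without advancing time (a new reading comes with each control period).
- viewer.read_camera(name): name is "scene" or "top" or "wrist"; returns a dict with "image" (480x640x3 uint8, red, green, blue), "intrinsics" (3x3 intrinsics, pixels), "distortion" ([k1, k2, p1, p2, k3] as OpenCV has them; the pictures are not rectified), "T" (4x4, takes a point from camera to world coordinates); the wrist camera has in their place "hand_eye" (4x4, takes a point from camera to tool coordinates, whose origin is the TCP and whose axes are the flange's). Camera axes: x right, y up, looking along -z (the intrinsics and any distortion apply to the point x, -y, -z); pixel columns grow to the right and rows downward; lengths in m; the calibration is good to about 2 mm. A picture is of the moment at which its call begins: read the wrist's pose just before it. There is no depth.
- job.finish_job(): hands the job in; it is judged then, once.
Trained networks look in a picture, given as the dict that the camera call returned (one of the last four; its "shot" number tells which), for a name from the list of things; names that differ only in an ending like _2 or _b are one class to them, and where a whole thing is asked for, a point or a joint stands for the part that bears it (a point fixed in the world has none). Each returns a list of dicts, best first, with "score" (0 to 1); they miss things now and then, are a little off and sometimes report something else, mostly with a low value. They report only what shows in the picture. A call takes as long as a camera call. They do not tell look-alikes from the thing itself.
- viewer.boxes_of(picture, label): "extent" ([centre column, centre row, width, height] in pixels, round what is visible of it).
- viewer.spot_point(picture, label): "point" ([column, row] in pixels: a listed point, or the origin of a listed thing).
The state is a dict: "time": time; "q": joint angles; "joint_vel": joint speeds; "joint_torque": joint torques, N m; "tool_pos": TCP position; "tcp_rot": TCP orientation; "wrist_force": force on the tool from outside, world axes, zero at the start; "torque": the same for the moment, N m; "width": opening from 0.0 (shut) to 1.0 (fully open); "grip_force": force on a finger pad.
Only numpy, scipy, OpenCV 4.12 (cv2) and the standard library are available. Lean on these libraries where they do the work, as an engineer would, in place of code of your own. Each camera call takes 0.05 s, during which the arm holds its last target. There are 200 camera calls.

## Task

The wooden block is held on a small turntable; without touching the block, push the turntable round by its upright pegs, counter-clockwise seen from above, and stop it for about a second with each side facing the scribing pin squarely: first the plain side, then the side with the upright strip, then the one with two round buttons, last the one with the level strip. With that last side still facing the pin, press on the top of the flat steel latch plate and slide it along its bed until its nose is fully home in the rim notch. Leave the things lying around where they are.

Things in the scene. Friction and masses are not known exactly. Their poses are not given: they have to be found in the camera images.
- hub (a point): fixed centre of the indexing fixture on the turntable's vertical axis, 26 mm above the table (level with the rim's top). The fixture is a plywood base (radius 92 mm, fast to the table). Its axes: +y points from the axis to the latch bed, -y to the pin post, z up. The steel post stands 120 mm from the axis on -y: 14 mm thick with a 18 mm square clamp head, top 64 mm above the table
- bed_mid (a point): middle of the latch bed's sliding face, 16 mm above the table, 156 mm from the axis on the fixture's +y side; the steel bed runs from 93 to 219 mm from the axis, 43 mm wide between guide rails whose tops are 21 mm above the table. A black stool stands on the table beyond it: nearest leg about x 0.62, y -0.25, leaning away, rungs 0.24 m up at x 0.63. Work from the robot's side
- pin_tip (a point): tip of the level steel scribing pin (6 mm thick, 52 mm above the table), fixed on the fixture, 86 mm from the axis on the -y side, pointing along +y at the block's middle; the pegs pass 6 mm inside it, but fingers moving round with a peg would hit the pin and its post
- turntable (a joint): turn of the turntable in rad, growing counter-clockwise seen from above. At 0 the plain side of the block faces the pin squarely, at 1.571 the side with the upright strip, at 3.142 the two round buttons, at 4.712 the level strip; at each a rim notch faces the latch. Begins between -1.2 and -0.4; stops at -2.0 and 5.6. Stays where it is left (friction about 0.08 N m)
- notch (a point): mouth of one of the four notches in the turntable's rim, 90 degrees apart, at the rim's top, 86 mm from the axis; this one faces the latch at turntable value 0. A notch is 20 mm wide at its bottom (66 mm from the axis) and 30 mm at its mouth. The plywood rim (radius 86 mm) is 14 to 26 mm above the table, the hub inside it (radius 66 mm) reaches up to 28 mm
- peg_1 (a point): middle of one of four upright round steel pegs on the turntable's rim, 51 mm above the table. Each peg is 12 mm thick, 50 mm tall (26 to 76 mm above the table), 74 mm from the axis. At turntable value q peg 1 lies at the angle q + 45 degrees counter-clockwise from the fixture's +x
- peg_2 (a point): middle of the next peg, 90 degrees counter-clockwise from peg 1 (otherwise the same)
- peg_3 (a point): middle of the peg opposite peg 1
- peg_4 (a point): middle of the peg 270 degrees counter-clockwise from peg 1
- block (a point): light wooden block 44 x 44 x 46 mm fixed on the centre of the turntable, its top 74 mm above the table; this point is its centre, 51 mm above the table, with the turntable's axes; dark raised strips and buttons stand about 4 mm out of three sides: plain on its -y, upright strip on its -x, two round buttons on its +y, level strip on its +x. Do not touch it
- latch_top (a point): centre of the top of the loose steel latch plate, 22 mm above the table: flat ribbed body 40 x 60 x 6 mm, 0.14 kg, 1 mm proud of its rails; slides along the fixture's y only. Its pointed nose, 16 mm wide, reaches 52 mm from here to the axis. Begins 152 to 166 mm from the axis; fully home (nose on the notch's bottom) at 118. Slides easily (friction 0.2); fingers pressing 4 to 15 N drag it
- tape_measure_mid (a point): yellow tape measure 38 x 92 x 66 mm, its middle; a bystander
- sanding_block_mid (a point): brown sanding block 66 x 112 x 34 mm, its middle; a bystander
- offcut_6_mid (a point): brown wood offcut 50 x 120 x 18 mm, its middle; a bystander
Not all that is in view belongs to the job. What is shaped like the part that bears latch_top but red or yellow is not meant.

How it is judged:
On the way, in this order (a step that is already met when the one before it is completed fails the run):
1. the plain side faces the pin within 0.12 rad and rests there for 0.4 s (value of joint turntable between -0.12 and 0.12 rad and velocity of joint turntable between -0.1 and 0.1 rad/s), for 0.4 s.
2. the side with the upright strip faces the pin within 0.12 rad and rests there for 0.4 s (value of joint turntable between 1.451 and 1.691 rad and velocity of joint turntable between -0.1 and 0.1 rad/s), for 0.4 s.
3. the side with two round buttons faces the pin within 0.12 rad and rests there for 0.4 s (value of joint turntable between 3.022 and 3.262 rad and velocity of joint turntable between -0.1 and 0.1 rad/s), for 0.4 s.
4. the side with the level strip faces the pin within 0.12 rad and rests there for 0.4 s (value of joint turntable between 4.592 and 4.832 rad and velocity of joint turntable between -0.1 and 0.1 rad/s), for 0.4 s.
At the end, for the whole second after the job is handed in: the side with the level strip faces the pin within 0.12 rad, the latch plate lies flat on its bed with its nose home in the notch (within 6 mm of the bottom), the turntable is at rest, the bystanders are where they were within 20 mm (all of step 4 and y of latch_top in the frame of hub between 0.112 and 0.124 m and angle between latch_top's own z axis and vertical below 0.1 rad and height (world z) of latch_top below 0.026 m and distance of each of tape_measure_mid, sanding_block_mid, offcut_6_mid from where it was at the start of the episode below 0.02 m); the robot touches nothing.
It fails at once if the block is touched by the robot (contact force between any of the fingers, the arm and turntable_c33 above 1 N or contact force between any of the fingers, the arm and turntable_c34 above 1 N or contact force between any of the fingers, the arm and turntable_c35 above 1 N or contact force between any of the fingers, the arm and turntable_c36 above 1 N or contact force between any of the fingers, the arm and turntable_c37 above 1 N).
It fails at once if a bystander is moved by more than 20 mm (distance of any of tape_measure_mid, sanding_block_mid, offcut_6_mid from where it was at the start of the episode above 0.02 m).
It also fails if it takes over 72 s, if anything falls off the work surface, if the arm or the gripper's body presses on something with over 40 N, if the wrist force passes 120 N, or if a joint passes its speed limit or range.

## Working session

There is one attempt and no reset: what is moved stays moved. The work goes in short steps, Python scripts to look and compute and a tool call to move; the robot and the scene stay as the last step left them, time stands still between calls to the robot, and variables do not carry over. Pictures are saved under pics/ and viewed, at most 10 in all, crops included, and the job is handed in when it is done.

Besides the shell and the picture viewer there is one more tool, called after "Request:" by a JSON object that holds its "fn" and its "kwargs". step_arm: Moves the arm, as the interface text tells. Its arguments: {"type":"object","properties":{"series":{"type":"array"},"gripper":{"type":"number"},"newtons":{"type":"number"}},"required":["series"]}

```bash
mkdir -p pics
cat > h.py <<'E'
import numpy as np, cv2
from scipy.spatial.transform import Rotation as R
from workcell import monitor, viewer, job
def shot(n):
    s=monitor.read_state(); p=viewer.read_camera(n)
    if n=="wrist":
        T=np.eye(4);T[:3,:3]=R.from_rotvec(s["tcp_rot"]).as_matrix();T[:3,3]=s["tool_pos"]
        p["Tw"]=T@np.array(p["hand_eye"])
    else: p["Tw"]=np.array(p["T"])
    return p
def save(p,f): cv2.imwrite("pics/"+f,np.array(p["image"])[:,:,::-1])
def ray(p,uv):
    x,y=cv2.undistortPoints(np.array([[uv]],float),np.array(p["intrinsics"]),np.array(p["distortion"]))[0,0]
    return p["Tw"][:3,:3]@np.array([x,-y,-1]),p["Tw"][:3,3]
def at(p,uv,z):
    d,o=ray(p,uv); return o+d*(z-o[2])/d[2]
def proj(p,X):
    X=np.atleast_2d(X); T=np.linalg.inv(p["Tw"]); c=X@T[:3,:3].T+T[:3,3]
    c=c*[1,-1,-1]
    return cv2.projectPoints(c,np.zeros(3),np.zeros(3),np.array(p["intrinsics"]),np.array(p["distortion"]))[0][:,0]
Z=dict(hub=.026,bed_mid=.016,pin_tip=.052,notch=.026,peg_1=.051,block=.051,latch_top=.022,tape_measure_mid=.033,sanding_block_mid=.017,offcut_6_mid=.009)
E
cat > a.py <<'E'
from h import *
s=monitor.read_state();print(s["time"],s["tool_pos"],s["tcp_rot"],s["q"])
for n in ["top","scene"]:
    p=shot(n);save(p,n+"0.png");print(n,p["Tw"][:3,3])
    for k in Z:
        for d in viewer.spot_point(p,k)[:5]: print(k,round(d["score"],2),np.round(d["point"],0),np.round(at(p,d["point"],Z[k]),3))
E
python3 a.py
```

```text
0.0 [ 0.20557583 -0.64215021  0.22992633] [-3.10171331e+00 -4.84283773e-01  4.32038135e-04] [-1.29790622e+00  2.64798969e-01  1.60538299e+00 -2.62439351e-06
  1.27372742e+00 -3.68766768e-02]
top [ 0.39128737 -0.21226054  1.25334871]
hub 0.69 [368. 231.] [ 0.56  -0.366  0.026]
hub 0.6 [389. 257.] [ 0.492 -0.42   0.026]
bed_mid 0.9 [330. 243.] [ 0.53  -0.266  0.016]
bed_mid 0.4 [157. 215.] [0.609 0.197 0.016]
pin_tip 0.84 [420. 260.] [ 0.479 -0.497  0.052]
notch 0.85 [368. 230.] [ 0.562 -0.365  0.026]
peg_1 0.63 [394. 228.] [ 0.565 -0.43   0.051]
peg_1 0.62 [363. 253.] [ 0.499 -0.349  0.051]
peg_1 0.57 [420. 256.] [ 0.491 -0.496  0.051]
block 0.93 [387. 259.] [ 0.483 -0.411  0.051]
latch_top 0.73 [476. 265.] [ 0.468 -0.652  0.022]
latch_top 0.63 [393. 187.] [ 0.68  -0.437  0.022]
latch_top 0.61 [334. 247.] [ 0.52  -0.275  0.022]
latch_top 0.58 [450. 311.] [ 0.346 -0.577  0.022]
tape_measure_mid 0.84 [350. 173.] [ 0.716 -0.322  0.033]
sanding_block_mid 0.62 [191. 238.] [0.547 0.104 0.017]
offcut_6_mid 0.97 [154. 213.] [0.617 0.207 0.009]
offcut_6_mid 0.55 [188. 238.] [0.546 0.112 0.009]
scene [-0.09750274 -0.82812308  1.08043005]
bed_mid 0.7 [322. 265.] [ 0.531 -0.267  0.016]
pin_tip 0.52 [372. 236.] [ 0.701 -0.319  0.052]
notch 0.57 [354. 277.] [ 0.556 -0.369  0.026]
peg_1 0.48 [332. 280.] [ 0.491 -0.344  0.051]
latch_top 0.62 [367. 376.] [ 0.349 -0.591  0.022]
latch_top 0.61 [417. 364.] [ 0.463 -0.661  0.022]
tape_measure_mid 0.93 [374. 237.] [ 0.715 -0.316  0.033]
```

Run:
```python
import cv2
a=cv2.imread("pics/top0.png")[130:350,250:530];b=cv2.imread("pics/scene0.png")[180:400,230:500]
a=cv2.resize(a,(760,597),interpolation=cv2.INTER_CUBIC);cv2.imwrite("pics/topc.png",a)
b=cv2.resize(b,None,fx=2.7,fy=2.7,interpolation=cv2.INTER_CUBIC);cv2.imwrite("pics/scenec.png",b)
```

```text
(no output)
```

View pics/topc.png

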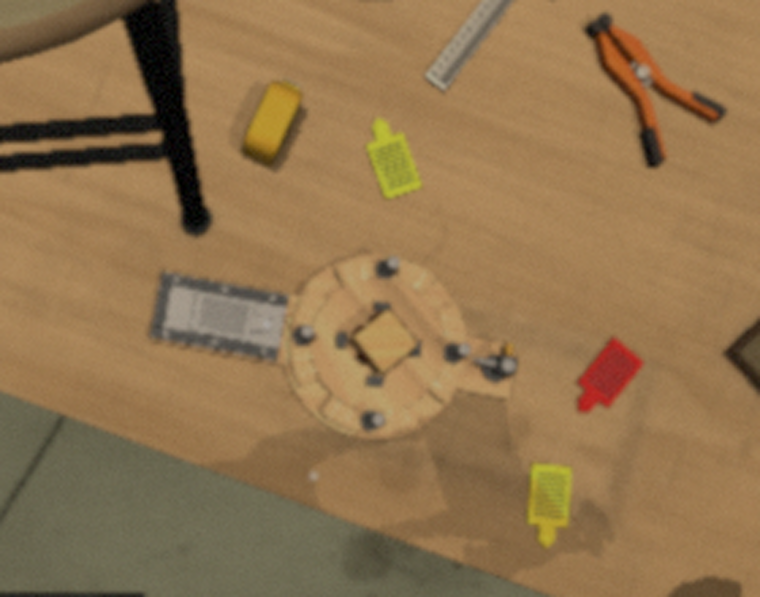

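View pics/scenec.png

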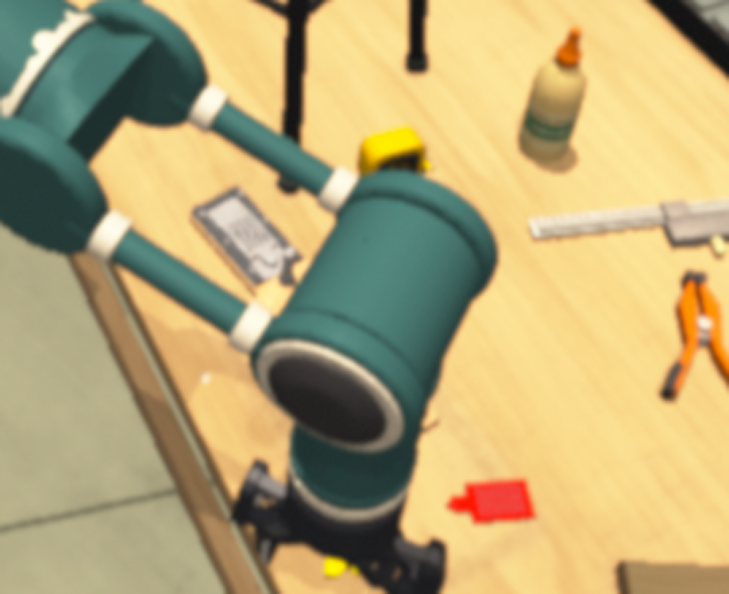

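The top crop shows the turntable centre at about (379,343), with pegs at (387,267), (304,334), (372,420) and (457,352). The grey latch in its bed is at (225,316) and the pin post at (500,363). The red and yellow plates are decoys. The scene view is mostly blocked by the arm, so I'll plan a closer wrist view.

Run:
```python
from h import *
from scipy.optimize import least_squares
p=shot("top"); w=shot("wrist")
print(np.round(w["hand_eye"],3),np.round(w["intrinsics"],0))
c=lambda u,v:(250+u*280/760,130+v*220/597)
tops=[c(*t) for t in [(389,264),(304,332),(373,418),(457,351)]]
P=np.array([at(p,t,.076) for t in tops]);print(P.round(3)); print(P.mean(0), np.linalg.norm(P-P.mean(0),axis=1))
b=at(p,c(232,316),.016);print(b)
print(at(p,c(505,366),.064))
```

```text
[[-0.     0.948  0.319  0.082]
 [ 1.     0.     0.001  0.001]
 [ 0.001  0.319 -0.948 -0.142]
 [ 0.     0.     0.     1.   ]] [[381.   0. 317.]
 [  0. 381. 248.]
 [  0.   0.   1.]]
[[ 0.562 -0.425  0.076]
 [ 0.499 -0.344  0.076]
 [ 0.419 -0.406  0.076]
 [ 0.48  -0.486  0.076]]
[ 0.48987054 -0.41525913  0.076     ] [0.0729944  0.0721659  0.07196282 0.07184393]
[ 0.52074483 -0.28016354  0.016     ]
[ 0.46610783 -0.5343705   0.064     ]
```

Request:
{"fn": "step_arm", "kwargs": {"series": [0.045,-0.022,-0.01,0.07,0.09,-0.045,-0.02,0.14,0.135,-0.07,-0.03,0.21,0.18,-0.09,-0.04,0.28,0.22,-0.113,-0.05,0.35,0.26,-0.134,-0.05,0.42,0.295,-0.151,-0.05,0.45,0.295,-0.151,-0.05,0.45], "gripper": 0.5}}

```text
time: 2.2
tool_pos: [0.4424, -0.4072, 0.2815]
tcp_rot: [-3.134, 0.214, -0.001]
wrist_force: [1.5, 0.4, -0.4]
width: 0.505
grip_force: 0.0
```

```bash
cat > b.py <<'E'
from h import *
import sys
s=monitor.read_state();print(s["time"],s["tool_pos"],s["tcp_rot"],s["q"],s["width"])
p=shot("wrist");save(p,sys.argv[1])
for k in ["hub","bed_mid","pin_tip","notch","peg_1","block","latch_top"]:
    for d in viewer.spot_point(p,k)[:5]: print(k,round(d["score"],2),np.round(d["point"],0),np.round(at(p,d["point"],Z[k]),4))
E
python3 b.py w1.png
```

```text
2.2 [ 0.44243095 -0.40720033  0.28145655] [-3.13397188e+00  2.14150623e-01 -9.12281322e-04] [-7.85735797e-01  9.80765800e-02  1.70587722e+00  6.34552600e-04
  1.33740674e+00  9.21365767e-01] 0.5047922351467957
pin_tip 0.82 [412. 159.] [ 0.4757 -0.5035  0.052 ]
peg_1 0.82 [325.  68.] [ 0.5658 -0.4319  0.051 ]
peg_1 0.82 [248. 155.] [ 0.5013 -0.3492  0.051 ]
peg_1 0.72 [396. 154.] [ 0.4825 -0.4899  0.051 ]
peg_1 0.56 [321. 228.] [ 0.4197 -0.4094  0.051 ]
block 0.93 [323. 153.] [ 0.4932 -0.4209  0.051 ]
latch_top 0.97 [547. 145.] [ 0.4678 -0.6474  0.022 ]
latch_top 0.81 [172. 143.] [ 0.5215 -0.2704  0.022 ]
latch_top 0.6 [486. 260.] [ 0.3494 -0.5867  0.022 ]
```

View pics/w1.png

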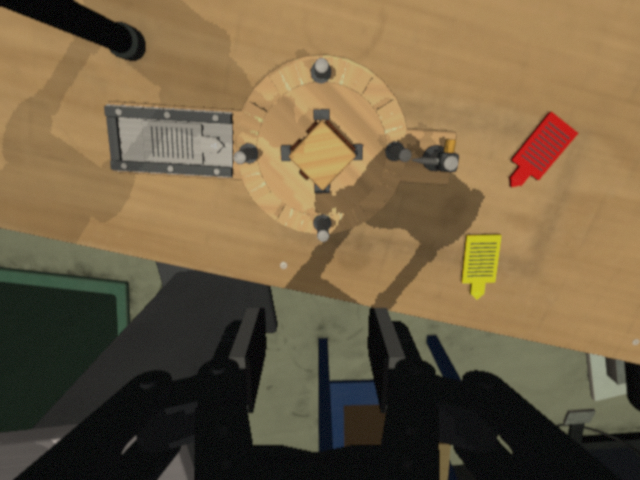

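The wrist view agrees with the calibration. The pegs are at (322,68), (248,155), (396,154) and (321,228), the block at (323,153), the true latch at (172,143) in its bed, and the pin and post at (400–450,158). From this, the hub is about (0.492, −0.419), yaw about −11°, and q about −0.73.

```bash
cat > plan.py <<'E'
from h import *
H=np.array([.492,-.419]); YAW=np.radians(-11.1)
def rows(wps,cur=None):
    """wps: (fixture angle deg of TCP, radius, z, tool-angle deg (=peg angle, tool y = +90)); prints rows from current pose"""
    s=monitor.read_state()
    M=R.from_rotvec(s["tcp_rot"]).as_matrix(); o=s["tool_pos"]
    y0=np.arctan2(M[1,1],M[0,1]); ax=np.eye(3); ax[:,1]=[np.cos(y0),np.sin(y0),0]; ax[:,0]=[-np.sin(y0),np.cos(y0),0]; ax[:,2]=[0,0,-1]
    out=[]
    for a,r,z,t in wps:
        w=np.radians(a)+YAW; X=np.array([H[0]+r*np.cos(w),H[1]+r*np.sin(w),z])
        d=ax.T@(X-o); yt=np.radians(t)+YAW+np.pi/2
        turn=-((yt-y0+np.pi)%(2*np.pi)-np.pi)
        out.append([*np.round(d,4),round(turn,3)])
    print(str(np.array(out).tolist()).replace("], [",",  ").replace("[","").replace("]",""))
def q_est(p=None):
    p=p or shot("wrist"); L=[]
    for d in viewer.spot_point(p,"peg_1")[:6]:
        v=at(p,d["point"],.051)[:2]-H; r=np.linalg.norm(v); f=np.degrees(np.arctan2(v[1],v[0])-YAW)%360
        L.append((round(d["score"],2),round(r,4),round(f,1)))
    print("pegs",L)
E
python3 - <<'E'
from plan import *
f=183
rows([(f,.06,.23,f),(f,.075,.18,f),(f,.075,.13,f),(f,.075,.13,f)])
E
```

```text
-0.0072, 0.0017, 0.0512, -0.0,  -0.0222, 0.0017, 0.1012, -0.0,  -0.0222, 0.0017, 0.1512, -0.0,  -0.0222, 0.0017, 0.1512, -0.0
```

Request:
{"fn": "step_arm", "kwargs": {"series": [-0.007,0.002,0.05,0,-0.022,0.002,0.1,0,-0.022,0.002,0.151,0,-0.022,0.002,0.151,0]}}

```text
time: 3.1
tool_pos: [0.4151, -0.4053, 0.1254]
tcp_rot: [-3.127, 0.221, 0.012]
wrist_force: [-0.2, -0.6, 0.0]
width: 0.501
grip_force: 0.0
```

Run:
```python
from plan import *
print(monitor.read_state()["tool_pos"])
p=shot("wrist");save(p,"w2.png");q_est(p)
print([ (d["score"],at(p,d["point"],.051)) for d in viewer.spot_point(p,"block")[:2]])
rows([(183,.075,.085,183),(183,.075,.042,183)])
```

```text
[ 0.4151027  -0.40532361  0.12540678]
pegs [(0.93, np.float64(0.0716), np.float64(94.6)), (0.68, np.float64(0.0721), np.float64(184.6))]
[(0.91, array([ 0.49297478, -0.4200091 ,  0.051     ]))]
-0.0022, -0.0009, 0.0477, 0.001,  -0.0022, -0.0009, 0.0907, 0.001
```

View pics/w2.png

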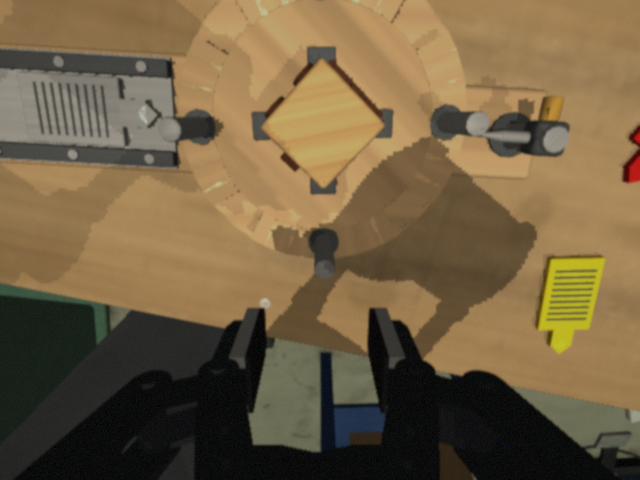

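The peg to grip is at (325,255), centred between the fingers (columns 265–370), so I'll descend and close on it.

Request:
{"fn": "step_arm", "kwargs": {"series": [-0.001,0.0,0.045,0,-0.001,0.0,0.088,0,-0.001,0.0,0.088,0]}}

```text
time: 3.62
tool_pos: [0.417, -0.4071, 0.0416]
tcp_rot: [-3.132, 0.22, 0.004]
wrist_force: [-0.0, -0.3, -0.2]
width: 0.498
grip_force: 0.0
```

Request:
{"fn": "step_arm", "kwargs": {"series": [0,0,0,0,0,0,0,0,0,0,0,0,0,0,0,0], "gripper": 0, "newtons": 25}}

```text
time: 4.12
tool_pos: [0.4197, -0.41, 0.0458]
tcp_rot: [3.13, -0.22, 0.007]
wrist_force: [0.0, 0.6, 7.4]
width: 0.132
grip_force: 24.7
```

Run:
```python
from plan import *
s=monitor.read_state();v=s["tool_pos"][:2]-H;print(s["tool_pos"],s["q"],np.linalg.norm(v),np.degrees(np.arctan2(v[1],v[0])-YAW)%360)
print(s["width"],s["grip_force"],s["wrist_force"])
a0=np.degrees(np.arctan2(v[1],v[0])-YAW)%360
A=np.linspace(a0,225,8)[1:]
rows([(a,.075,s["tool_pos"][2],a) for a in A])
```

```text
[ 0.41972691 -0.41002472  0.04576262] [-8.16201127e-01  2.76426455e-01  1.96032893e+00  9.98928233e-05
  8.98663730e-01  8.94770111e-01] 0.07282826086770797 184.02092935970265
0.13219339996773735 24.747408523689955 [0.0329822  0.62125539 7.43794394]
-0.0017, 0.0077, 0.0, -0.119,  -0.0004, 0.0152, 0.0, -0.221,  0.0017, 0.0226, 0.0, -0.323,  0.0045, 0.0297, 0.0, -0.425,  0.008, 0.0365, 0.0, -0.528,  0.0122, 0.043, 0.0, -0.63,  0.017, 0.0489, 0.0, -0.732
```

```bash
cat >> plan.py <<'E'
import json
def load(): return json.load(open("cmd.json"))
def apply(d):
    c=load(); y=c["y"]; a,b,z,t=d
    x_=np.array([-np.sin(y),np.cos(y)]); y_=np.array([np.cos(y),np.sin(y)])
    xy=np.array(c["p"][:2])+a*x_+b*y_
    json.dump({"p":[*xy,c["p"][2]-z],"y":y-t},open("cmd.json","w"))
def status():
    c=load(); s=monitor.read_state(); M=R.from_rotvec(s["tcp_rot"]).as_matrix()
    for n,p,y in (("cmd",c["p"],c["y"]),("meas",s["tool_pos"],np.arctan2(M[1,1],M[0,1]))):
        v=np.array(p[:2])-H; print(n,np.round(p,4),"r %.4f fang %.2f toolang %.2f"%(np.hypot(*v),np.degrees(np.arctan2(v[1],v[0])-YAW)%360,np.degrees(y-YAW-np.pi/2)%360))
    print("t",s["time"],"w",s["width"],"F",np.round(s["wrist_force"],1),"q6",s["q"][5])
def rows(wps):
    c=load(); y=c["y"]; o=np.array(c["p"]); ax=np.array([[-np.sin(y),np.cos(y),0],[np.cos(y),np.sin(y),0],[0,0,-1]])
    out=[]; last=None
    for a,r,z,t in wps:
        w=np.radians(a)+YAW; X=np.array([H[0]+r*np.cos(w),H[1]+r*np.sin(w),z])
        yt=np.radians(t)+YAW+np.pi/2
        out+=[*np.round(ax@(X-o),3),round(-((yt-y+np.pi)%(2*np.pi)-np.pi),2)]
    print([float(x) for x in out])
E
python3 - <<'E'
from plan import *
M=R.from_rotvec([-3.10171331e+00,-4.84283773e-01,4.32038135e-04]).as_matrix()
json.dump({"p":[.20557583,-.64215021,.22992633],"y":float(np.arctan2(M[1,1],M[0,1]))},open("cmd.json","w"))
for d in ([.295,-.151,-.05,.45],[-.022,.002,.151,0],[-.001,0,.088,0]): apply(d)
status()
rows([(a,.074,.043,a) for a in np.linspace(184,225,8)[1:]]+[(225,.074,.043,225)])
E
```

```text
cmd [ 0.4175 -0.4072  0.0409] r 0.0755 fang 182.09 toolang 183.07
meas [ 0.4197 -0.41    0.0458] r 0.0728 fang 184.02 toolang 183.06
t 4.125 w 0.13219339996773735 F [0.  0.6 7.4] q6 0.8947701108371937
[0.002, 0.01, -0.002, -0.12, 0.003, 0.017, -0.002, -0.22, 0.005, 0.025, -0.002, -0.32, 0.008, 0.032, -0.002, -0.43, 0.012, 0.039, -0.002, -0.53, 0.016, 0.045, -0.002, -0.63, 0.02, 0.051, -0.002, -0.73, 0.02, 0.051, -0.002, -0.73]
```

Request:
{"fn": "step_arm", "kwargs": {"series": [0.002,0.01,-0.005,-0.12,0.003,0.017,-0.005,-0.22,0.005,0.025,-0.005,-0.32,0.008,0.032,-0.005,-0.43,0.012,0.039,-0.005,-0.53,0.016,0.045,-0.005,-0.63,0.02,0.051,-0.005,-0.73,0.02,0.051,-0.005,-0.73]}}

```text
time: 5.12
tool_pos: [0.4313, -0.4596, 0.046]
tcp_rot: [-3.004, -0.913, -0.003]
wrist_force: [5.5, 2.7, -10.8]
width: 0.133
grip_force: 26.4
```

Run:
```python
from plan import *
apply([0.02, 0.051, -0.005, -0.73]);status()
p=shot("wrist");save(p,"w3.png");q_est(p)
p=shot("top");q_est(p)
```

```text
cmd [ 0.4301 -0.4605  0.0459] r 0.0745 fang 224.93 toolang 224.89
meas [ 0.4313 -0.4596  0.046 ] r 0.0730 fang 224.87 toolang 224.90
t 5.125 w 0.13286050037409733 F [  5.5   2.7 -10.8] q6 0.12073956623754624
pegs [(0.8, np.float64(0.0733), np.float64(224.6)), (0.79, np.float64(0.0721), np.float64(134.1)), (0.74, np.float64(0.0735), np.float64(315.4))]
pegs [(0.88, np.float64(0.0773), np.float64(46.6)), (0.8, np.float64(0.0715), np.float64(222.1)), (0.73, np.float64(0.0764), np.float64(310.5)), (0.64, np.float64(0.0707), np.float64(132.1))]
```

View pics/w3.png

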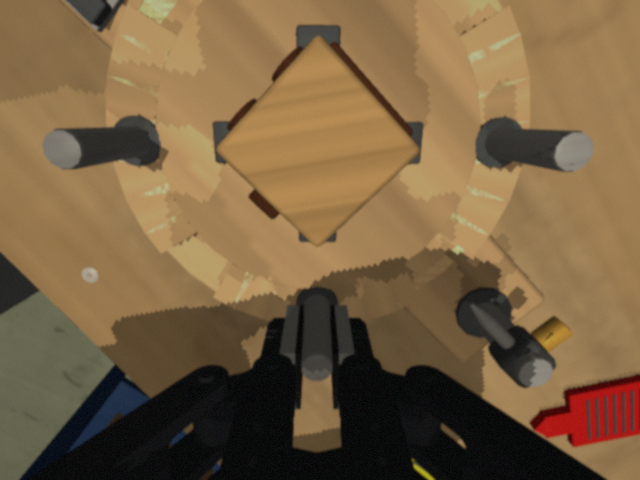

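Peg gripped at (317,330) between the pads. The block's plain side squarely faces the pin (470–530, 300–360), and the pegs read 225/135/315, so q≈0.

Request:
{"fn": "step_arm", "kwargs": {"series": [0,0,0,0,0,0,0,0,0,0,0,0,0,0,0,0,-0.003,0,-0.03,0,-0.003,0,-0.06,0,-0.003,0,-0.06,0], "gripper": 0.45}}

```text
time: 6.2
tool_pos: [0.4295, -0.465, 0.1108]
tcp_rot: [3.0, 0.911, 0.004]
wrist_force: [0.8, 0.0, -0.8]
width: 0.455
grip_force: 0.0
```

Run:
```python
from plan import *
apply([-.003,0,-0.06,0]);status()
rows([(a,.080,.106,a) for a in np.linspace(225,155,8)[1:]]+[(145,.08,.106,145)])
```

```text
cmd [ 0.4276 -0.4621  0.1059] r 0.0775 fang 224.93 toolang 224.89
meas [ 0.4295 -0.465   0.1108] r 0.0776 fang 227.47 toolang 224.88
t 6.2 w 0.4553250867954207 F [ 0.8  0.  -0.8] q6 0.11677703775943661
[-0.001, -0.014, -0.0, 0.17, 0.002, -0.027, -0.0, 0.35, 0.008, -0.04, -0.0, 0.52, 0.016, -0.051, -0.0, 0.7, 0.026, -0.061, -0.0, 0.87, 0.037, -0.069, -0.0, 1.05, 0.05, -0.075, -0.0, 1.22, 0.063, -0.079, -0.0, 1.39]
```

Request:
{"fn": "step_arm", "kwargs": {"series": [-0.001,-0.014,0,0.17,0.002,-0.027,0,0.35,0.008,-0.04,0,0.52,0.016,-0.051,0,0.7,0.026,-0.061,0,0.87,0.037,-0.069,0,1.05,0.05,-0.075,0,1.22,0.063,-0.079,0,1.39]}}

```text
time: 7.2
tool_pos: [0.4356, -0.3611, 0.1059]
tcp_rot: [-2.889, 1.232, 0.003]
wrist_force: [-0.2, -0.6, -0.2]
width: 0.446
grip_force: 0.0
```

Run:
```python
from plan import *
apply([0.063, -0.079, 0, 1.39]);status()
q_est()
rows([(135,.076,.10,135),(135,.075,.10,135),(135,.075,.07,135),(135,.075,.046,135),(135,.075,.046,135)])
```

```text
cmd [ 0.4361 -0.3614  0.1059] r 0.0803 fang 145.29 toolang 145.25
meas [ 0.4356 -0.3611  0.1059] r 0.0808 fang 145.34 toolang 144.92
t 7.2 w 0.446307398537725 F [-0.2 -0.6 -0.2] q6 1.6406357072474993
pegs [(0.88, np.float64(0.0728), np.float64(135.2)), (0.71, np.float64(0.0725), np.float64(224.2)), (0.7, np.float64(0.074), np.float64(43.1)), (0.57, np.float64(0.131), np.float64(89.9))]
[0.005, -0.014, 0.006, 0.18, 0.006, -0.013, 0.006, 0.18, 0.006, -0.013, 0.036, 0.18, 0.006, -0.013, 0.06, 0.18, 0.006, -0.013, 0.06, 0.18]
```

Request:
{"fn": "step_arm", "kwargs": {"series": [0.005,-0.013,0,0.18,0.006,-0.013,0.006,0.18,0.006,-0.013,0.033,0.18,0.006,-0.013,0.06,0.18,0.006,-0.013,0.06,0.18]}}

```text
time: 7.92
tool_pos: [0.4469, -0.3559, 0.0441]
tcp_rot: [-2.774, 1.473, 0.011]
wrist_force: [-0.6, -0.0, -0.4]
width: 0.452
grip_force: 0.0
```

Request:
{"fn": "step_arm", "kwargs": {"series": [0,0,0,0,0,0,0,0,0,0,0,0,0,0,0,0], "gripper": 0, "newtons": 25}}

```text
time: 8.43
tool_pos: [0.4503, -0.3581, 0.0483]
tcp_rot: [2.772, -1.478, 0.003]
wrist_force: [-0.5, -0.5, 2.0]
width: 0.13
grip_force: 25.9
```

Run:
```python
from plan import *
apply([0.006, -0.013, 0.06, 0.18]);status()
A=np.linspace(135,225,16)
rows([(a,.0745,.049,a) for a in A[1:9]])
```

```text
cmd [ 0.4496 -0.3567  0.0459] r 0.0754 fang 135.36 toolang 134.94
meas [ 0.4503 -0.3581  0.0483] r 0.0738 fang 135.48 toolang 134.97
t 8.425 w 0.13024729520744707 F [-0.5 -0.5  2. ] q6 1.8358083683204387
[0.001, 0.007, -0.003, -0.11, 0.003, 0.015, -0.003, -0.21, 0.005, 0.023, -0.003, -0.32, 0.007, 0.03, -0.003, -0.42, 0.011, 0.037, -0.003, -0.52, 0.015, 0.043, -0.003, -0.63, 0.02, 0.049, -0.003, -0.73, 0.026, 0.055, -0.003, -0.84]
```

Request:
{"fn": "step_arm", "kwargs": {"series": [0.001,0.007,-0.003,-0.11,0.003,0.015,-0.003,-0.21,0.005,0.023,-0.003,-0.32,0.007,0.03,-0.003,-0.42,0.011,0.037,-0.003,-0.52,0.015,0.043,-0.003,-0.63,0.02,0.049,-0.003,-0.73,0.026,0.055,-0.003,-0.84]}}

```text
time: 9.43
tool_pos: [0.4192, -0.4088, 0.0485]
tcp_rot: [-3.133, 0.215, -0.002]
wrist_force: [7.9, 0.2, -12.5]
width: 0.134
grip_force: 25.7
```

Request:
{"fn": "step_arm", "kwargs": {"series": [0,0.008,0,-0.1,0.002,0.015,0,-0.21,0.004,0.023,0,-0.31,0.006,0.03,0,-0.42,0.01,0.037,0,-0.52,0.014,0.044,0,-0.63,0.019,0.05,0,-0.73,0.019,0.05,0,-0.73]}}

```text
time: 10.42
tool_pos: [0.4312, -0.4604, 0.0484]
tcp_rot: [-3.004, -0.913, -0.002]
wrist_force: [4.9, 2.0, -7.5]
width: 0.128
grip_force: 26.1
```

Run:
```python
from plan import *
apply([0.026, 0.055, -0.003, -0.84]);apply([0.019, 0.05, 0, -0.73]);status()
q_est()
```

```text
cmd [ 0.4302 -0.4611  0.0489] r 0.0748 fang 225.34 toolang 224.89
meas [ 0.4312 -0.4604  0.0484] r 0.0736 fang 225.34 toolang 224.92
t 10.425 w 0.12793061404977868 F [ 4.9  2.  -7.5] q6 0.11999253448847667
pegs [(0.73, np.float64(0.0736), np.float64(315.6)), (0.64, np.float64(0.0739), np.float64(227.4)), (0.6, np.float64(0.0718), np.float64(135.0))]
```

Request:
{"fn": "step_arm", "kwargs": {"series": [0,0,0,0,0,0,0,0,0,0,0,0,0,0,0,0,-0.003,0,-0.03,0,-0.003,0,-0.057,0,-0.003,0,-0.057,0], "gripper": 0.45}}

```text
time: 11.4
tool_pos: [0.4294, -0.4654, 0.1105]
tcp_rot: [3.001, 0.911, 0.004]
wrist_force: [-1.0, -1.1, -0.3]
width: 0.452
grip_force: 0.0
```

Request:
{"fn": "step_arm", "kwargs": {"series": [-0.001,-0.014,0,0.17,0.002,-0.028,0,0.35,0.008,-0.041,0,0.52,0.016,-0.052,0,0.7,0.026,-0.062,0,0.87,0.037,-0.07,0,1.05,0.05,-0.076,0,1.22,0.063,-0.08,0,1.39]}}

```text
time: 12.4
tool_pos: [0.4352, -0.3609, 0.1059]
tcp_rot: [-2.889, 1.232, 0.003]
wrist_force: [0.4, -0.7, 0.4]
width: 0.45
grip_force: 0.0
```

Run:
```python
from plan import *
apply([-.003,0,-0.057,0]);apply([0.063, -0.08, 0, 1.39]);status()
q_est()
rows([(135,.075,.046,135)])
```

```text
cmd [ 0.4355 -0.3612  0.1059] r 0.0808 fang 145.44 toolang 145.25
meas [ 0.4352 -0.3609  0.1059] r 0.0813 fang 145.46 toolang 144.93
t 12.4 w 0.4497667127120614 F [ 0.4 -0.7  0.4] q6 1.640300503342117
pegs [(0.84, np.float64(0.0748), np.float64(225.4)), (0.66, np.float64(0.0748), np.float64(44.2)), (0.57, np.float64(0.0718), np.float64(135.5))]
[0.007, -0.014, 0.06, 0.18]
```

Request:
{"fn": "step_arm", "kwargs": {"series": [0.006,-0.013,0,0.18,0.007,-0.013,0.006,0.18,0.007,-0.013,0.033,0.18,0.007,-0.013,0.06,0.18,0.007,-0.013,0.06,0.18]}}

```text
time: 13.12
tool_pos: [0.447, -0.3563, 0.044]
tcp_rot: [-2.774, 1.473, 0.011]
wrist_force: [-0.7, -0.9, 0.5]
width: 0.448
grip_force: 0.0
```

Request:
{"fn": "step_arm", "kwargs": {"series": [0,0,0,0,0,0,0,0,0,0,0,0,0,0,0,0], "gripper": 0, "newtons": 25}}

```text
time: 13.62
tool_pos: [0.4505, -0.3586, 0.0483]
tcp_rot: [2.771, -1.478, 0.003]
wrist_force: [-1.3, -0.7, 3.5]
width: 0.128
grip_force: 25.8
```

Run:
```python
from plan import *
apply([0.007, -0.013, 0.06, 0.18]);status()
```

```text
cmd [ 0.4498 -0.3572  0.0459] r 0.0749 fang 135.46 toolang 134.94
meas [ 0.4505 -0.3586  0.0483] r 0.0733 fang 135.63 toolang 134.96
t 13.625 w 0.12843170359743228 F [-1.3 -0.7  3.5] q6 1.835368841096437
```

Same state as last time, so I'll repeat the same push.

Request:
{"fn": "step_arm", "kwargs": {"series": [0.001,0.007,-0.003,-0.11,0.003,0.015,-0.003,-0.21,0.005,0.023,-0.003,-0.32,0.007,0.03,-0.003,-0.42,0.011,0.037,-0.003,-0.52,0.015,0.043,-0.003,-0.63,0.02,0.049,-0.003,-0.73,0.026,0.055,-0.003,-0.84]}}

```text
time: 14.62
tool_pos: [0.4197, -0.4094, 0.0485]
tcp_rot: [-3.133, 0.215, -0.003]
wrist_force: [7.8, -0.2, -12.1]
width: 0.131
grip_force: 25.7
```

Request:
{"fn": "step_arm", "kwargs": {"series": [0,0.008,0,-0.1,0.002,0.015,0,-0.21,0.004,0.023,0,-0.31,0.006,0.03,0,-0.42,0.01,0.037,0,-0.52,0.014,0.044,0,-0.63,0.019,0.05,0,-0.73,0.019,0.05,0,-0.73]}}

```text
time: 15.62
tool_pos: [0.4319, -0.4605, 0.0485]
tcp_rot: [-3.003, -0.913, -0.004]
wrist_force: [6.1, 2.1, -8.1]
width: 0.124
grip_force: 26.1
```

Request:
{"fn": "step_arm", "kwargs": {"series": [0,0,0,0,0,0,0,0,0,0,0,0,0,0,0,0,-0.003,0,-0.03,0,-0.003,0,-0.057,0,-0.003,0,-0.057,0], "gripper": 0.45}}

```text
time: 16.5
tool_pos: [0.4296, -0.4659, 0.1105]
tcp_rot: [3.001, 0.911, 0.004]
wrist_force: [0.1, 0.5, 1.0]
width: 0.45
grip_force: 0.0
```

Run:
```python
from plan import *
apply([0.026, 0.055, -0.003, -0.84]);apply([0.019, 0.05, 0, -0.73]);apply([-.003,0,-0.057,0]);status()
q_est()
```

```text
cmd [ 0.4279 -0.4633  0.1059] r 0.0779 fang 225.71 toolang 224.89
meas [ 0.4296 -0.4659  0.1105] r 0.0781 fang 228.03 toolang 224.88
t 16.5 w 0.4502910942539642 F [0.1 0.5 1. ] q6 0.11591960793773312
pegs [(0.96, np.float64(0.0735), np.float64(135.6)), (0.74, np.float64(0.0733), np.float64(226.5)), (0.61, np.float64(0.0742), np.float64(315.3))]
```

Request:
{"fn": "step_arm", "kwargs": {"series": [-0.001,-0.015,0,0.17,0.002,-0.028,0,0.35,0.008,-0.041,0,0.52,0.016,-0.052,0,0.7,0.026,-0.062,0,0.87,0.037,-0.07,0,1.05,0.05,-0.076,0,1.22,0.063,-0.08,0,1.39]}}

```text
time: 17.6
tool_pos: [0.435, -0.361, 0.1053]
tcp_rot: [-2.889, 1.231, 0.005]
wrist_force: [1.1, 0.1, 0.1]
width: 0.449
grip_force: 0.0
```

Request:
{"fn": "step_arm", "kwargs": {"series": [0.006,-0.013,0,0.18,0.007,-0.013,0.006,0.18,0.007,-0.013,0.033,0.18,0.007,-0.013,0.06,0.18,0.007,-0.013,0.06,0.18]}}

```text
time: 18.23
tool_pos: [0.447, -0.3564, 0.0435]
tcp_rot: [-2.772, 1.475, 0.012]
wrist_force: [-0.8, -0.3, 0.5]
width: 0.449
grip_force: 0.0
```

Request:
{"fn": "step_arm", "kwargs": {"series": [0,0,0,0,0,0,0,0,0,0,0,0,0,0,0,0], "gripper": 0, "newtons": 25}}

```text
time: 18.73
tool_pos: [0.4506, -0.359, 0.0482]
tcp_rot: [2.772, -1.478, 0.002]
wrist_force: [-0.8, -0.5, 2.1]
width: 0.13
grip_force: 25.8
```

Run:
```python
from plan import *
apply([0.063, -0.08, 0, 1.39]);apply([0.007, -0.013, 0.06, 0.18]);status()
A=np.linspace(135,225,16)
rows([(a,.0745,.049,a) for a in A[1:9]])
```

```text
cmd [ 0.4499 -0.3577  0.0459] r 0.0743 fang 135.55 toolang 134.94
meas [ 0.4506 -0.359   0.0482] r 0.0729 fang 135.71 toolang 134.96
t 18.725 w 0.1301317005909849 F [-0.8 -0.5  2.1] q6 1.8350318615062922
[0.0, 0.007, -0.003, -0.11, 0.001, 0.015, -0.003, -0.21, 0.004, 0.022, -0.003, -0.32, 0.006, 0.03, -0.003, -0.42, 0.01, 0.037, -0.003, -0.52, 0.014, 0.043, -0.003, -0.63, 0.019, 0.049, -0.003, -0.73, 0.025, 0.055, -0.003, -0.84]
```

Request:
{"fn": "step_arm", "kwargs": {"series": [0,0.007,-0.003,-0.11,0.001,0.015,-0.003,-0.21,0.004,0.022,-0.003,-0.32,0.006,0.03,-0.003,-0.42,0.01,0.037,-0.003,-0.52,0.014,0.043,-0.003,-0.63,0.019,0.049,-0.003,-0.73,0.025,0.055,-0.003,-0.84]}}

```text
time: 19.73
tool_pos: [0.42, -0.4091, 0.0484]
tcp_rot: [-3.133, 0.216, -0.005]
wrist_force: [10.6, 0.1, -15.7]
width: 0.128
grip_force: 25.9
```

Request:
{"fn": "step_arm", "kwargs": {"series": [0,0.008,0,-0.1,0.002,0.015,0,-0.21,0.004,0.023,0,-0.31,0.006,0.03,0,-0.42,0.01,0.037,0,-0.52,0.014,0.044,0,-0.63,0.019,0.049,0,-0.73,0.019,0.049,0,-0.73]}}

```text
time: 20.72
tool_pos: [0.4315, -0.4593, 0.0483]
tcp_rot: [-3.003, -0.913, -0.003]
wrist_force: [6.6, 1.4, -9.8]
width: 0.128
grip_force: 26.5
```

Request:
{"fn": "step_arm", "kwargs": {"series": [0,0,0,0,0,0,0,0,0,0,0,0,0,0,0,0,-0.003,0,-0.03,0,-0.003,0,-0.057,0,-0.003,0,-0.057,0], "gripper": 0.45}}

```text
time: 21.6
tool_pos: [0.4293, -0.4646, 0.1105]
tcp_rot: [3.001, 0.911, 0.004]
wrist_force: [0.0, -0.4, 0.0]
width: 0.45
grip_force: 0.0
```

Run:
```python
from plan import *
apply([0.025, 0.055, -0.003, -0.84]);apply([0.019, 0.049, 0, -0.73]);apply([-.003,0,-0.057,0]);status()
p=shot("wrist");save(p,"w4.png");q_est(p)
for d in viewer.spot_point(p,"latch_top")[:4]+viewer.spot_point(p,"bed_mid")[:1]: 
    v=at(p,d["point"],.022)[:2]-H; print(round(d["score"],2),np.hypot(*v),np.degrees(np.arctan2(v[1],v[0])-YAW))
```

```text
cmd [ 0.4277 -0.4619  0.1059] r 0.0774 fang 224.81 toolang 224.89
meas [ 0.4293 -0.4646  0.1105] r 0.0775 fang 227.12 toolang 224.88
t 21.6 w 0.45020520263139985 F [ 0.  -0.4  0. ] q6 0.11701513933520491
pegs [(0.93, np.float64(0.073), np.float64(133.9)), (0.88, np.float64(0.0737), np.float64(316.1)), (0.76, np.float64(0.0725), np.float64(224.9))]
0.75 0.22220076253014914 -85.34445797538743
0.71 0.21118005953098234 -120.05112419595979
```

View pics/w4.png

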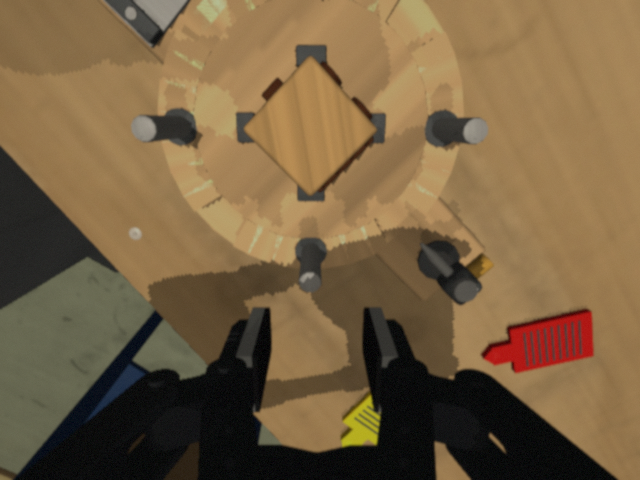

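The block is aligned: pegs at (145,128), (310,285) and (475,130) give 134/225/316°. The latch bed is at the upper left. Next I'll go to the latch with the fingers shut.

Run:
```python
from plan import *
n=8;t=np.linspace(0,1,11)[1:]
W=[(225-135*k, .077+.076*k, .115,225-105*k) for k in t]
rows(W[:8])
c=json.dumps(load())
```

```text
[-0.005, -0.019, -0.009, 0.18, -0.005, -0.042, -0.009, 0.36, 0.001, -0.065, -0.009, 0.55, 0.014, -0.087, -0.009, 0.73, 0.033, -0.106, -0.009, 0.91, 0.058, -0.121, -0.009, 1.1, 0.087, -0.13, -0.009, 1.28, 0.12, -0.131, -0.009, 1.46]
```

Request:
{"fn": "step_arm", "kwargs": {"series": [-0.005,-0.019,-0.009,0.18,-0.005,-0.042,-0.009,0.36,0.001,-0.065,-0.009,0.55,0.014,-0.087,-0.009,0.73,0.033,-0.106,-0.009,0.91,0.058,-0.121,-0.009,1.1,0.087,-0.13,-0.009,1.28,0.12,-0.131,-0.009,1.46], "gripper": 0}}

```text
time: 22.8
tool_pos: [0.4538, -0.2854, 0.1147]
tcp_rot: [-2.844, 1.333, 0.005]
wrist_force: [0.1, 0.0, 0.9]
width: 0.001
grip_force: 0.0
```

Run:
```python
from plan import *
apply([0.12, -0.131, -0.009, 1.46]);status()
rows([(102,.15,.11,130),(92,.155,.10,120),(90,.153,.10,120),(90,.153,.10,120)])
```

```text
cmd [ 0.4545 -0.2863  0.1149] r 0.1379 fang 116.87 toolang 141.24
meas [ 0.4538 -0.2854  0.1147] r 0.1389 fang 117.04 toolang 140.88
t 22.8 w 0.0012454353174040193 F [0.1 0.  0.9] q6 1.839490628243624
[0.009, -0.038, 0.005, 0.2, 0.024, -0.061, 0.015, 0.37, 0.03, -0.062, 0.015, 0.37, 0.03, -0.062, 0.015, 0.37]
```

Request:
{"fn": "step_arm", "kwargs": {"series": [0.009,-0.038,0.005,0.18,0.024,-0.061,0.015,0.37,0.03,-0.062,0.015,0.37,0.03,-0.062,0.015,0.37]}}

```text
time: 23.3
tool_pos: [0.5206, -0.27, 0.1003]
tcp_rot: [2.559, -1.822, -0.003]
wrist_force: [-0.7, -0.9, 0.0]
width: -0.001
grip_force: 0.0
```

```bash
cat > l.py <<'E'
from plan import *
import sys
p=shot("wrist");save(p,sys.argv[1]);q_est(p)
for k,z in (("latch_top",.022),("bed_mid",.016),("notch",.026)):
    for d in viewer.spot_point(p,k)[:3]:
        v=at(p,d["point"],z)[:2]-H; print(k,round(d["score"],2),np.round(d["point"]),np.hypot(*v).round(4),np.degrees(np.arctan2(v[1],v[0])-YAW).round(1))
E
python3 - <<'E'
from plan import *
apply([0.03, -0.062, 0.015, 0.37]);status()
rows([(90,.153,.06,120),(90,.153,.030,120),(90,.153,.022,120),(90,.153,.016,120)])
E
python3 l.py w5.png
```

```text
cmd [ 0.5213 -0.2693  0.0999] r 0.1525 fang 90.04 toolang 120.04
meas [ 0.5206 -0.27    0.1003] r 0.1517 fang 90.22 toolang 120.19
t 23.3 w -0.0013724172162753096 F [-0.7 -0.9  0. ] q6 2.2879531923704195
[-0.0, -0.0, 0.04, 0.0, -0.0, -0.0, 0.07, 0.0, -0.0, -0.0, 0.078, 0.0, -0.0, -0.0, 0.084, 0.0]
pegs [(0.82, np.float64(0.0741), np.float64(45.0)), (0.64, np.float64(0.0727), np.float64(133.9))]
latch_top 0.71 [314. 260.] 0.1518 89.7
```

View pics/w5.png

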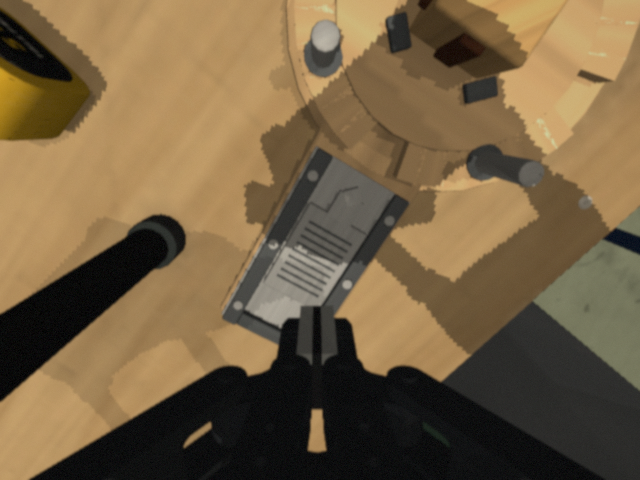

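The latch plate is centred at (314,260), between the rails and straight below the fingers. The notch faces it at around (400,165). I'll press down on it now.

Request:
{"fn": "step_arm", "kwargs": {"series": [0,0,0.035,0,0,0,0.065,0,0,0,0.075,0,0,0,0.08,0,0,0,0.082,0,0,0,0.082,0]}}

```text
time: 24.3
tool_pos: [0.5227, -0.2709, 0.0221]
tcp_rot: [-2.557, 1.825, -0.004]
wrist_force: [-2.5, 1.0, 5.7]
width: 0.0
grip_force: 3.2
```

Run:
```python
from plan import *
apply([0,0,.082,0]);status()
c=load();z=c["p"][2]
rows([(90,r,z,120) for r in np.linspace(.1525,.112,8)])
```

```text
cmd [ 0.5213 -0.2693  0.0179] r 0.1525 fang 90.04 toolang 120.04
meas [ 0.5227 -0.2709  0.0221] r 0.1513 fang 89.39 toolang 120.05
t 24.3 w 0.00014335588854394858 F [-2.5  1.   5.7] q6 2.2906081807563945
[0.0, -0.0, 0.0, 0.0, 0.005, 0.003, 0.0, 0.0, 0.01, 0.006, 0.0, 0.0, 0.015, 0.009, 0.0, 0.0, 0.02, 0.012, 0.0, 0.0, 0.025, 0.014, 0.0, 0.0, 0.03, 0.017, 0.0, 0.0, 0.035, 0.02, 0.0, 0.0]
```

Request:
{"fn": "step_arm", "kwargs": {"series": [0.001,0,0.002,0,0.006,0.003,0.002,0,0.011,0.006,0.002,0,0.016,0.009,0.002,0,0.021,0.012,0.002,0,0.026,0.015,0.002,0,0.031,0.018,0.002,0,0.034,0.02,0.002,0]}}

```text
time: 25.3
tool_pos: [0.5169, -0.3097, 0.022]
tcp_rot: [-2.554, 1.825, -0.01]
wrist_force: [1.1, 6.6, 12.2]
width: -0.001
grip_force: 6.2
```

```bash
python3 - <<'E'
from plan import *
apply([0.034, 0.02, 0.002, 0]);status()
E
python3 l.py w6.png
```

```text
cmd [ 0.5134 -0.3079  0.0159] r 0.1131 fang 90.20 toolang 120.04
meas [ 0.5169 -0.3097  0.022 ] r 0.1121 fang 88.27 toolang 119.99
t 25.3 w -0.0006585552511795552 F [ 1.1  6.6 12.2] q6 2.227921984489419
pegs [(0.93, np.float64(0.0735), np.float64(43.9)), (0.9, np.float64(0.0731), np.float64(133.8))]
```

View pics/w6.png

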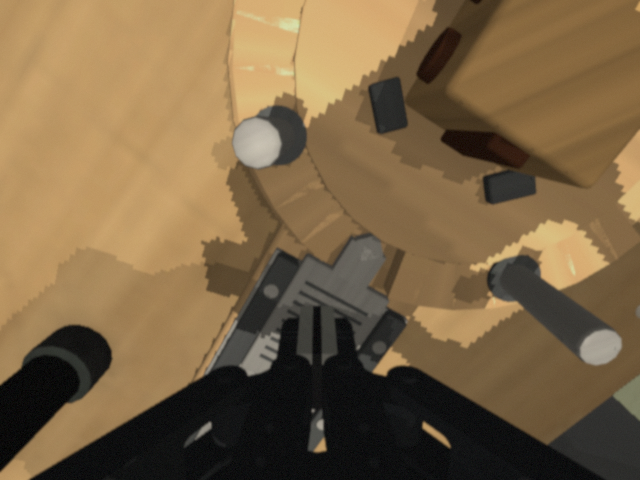

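The nose at (370,240) is in the notch, and the 6.6 N of resistance suggests it has bottomed. I'll give it one small extra push, then lift and check.

Request:
{"fn": "step_arm", "kwargs": {"series": [0.003,0.002,0,0,0.006,0.003,0,0,0.006,0.003,0,0,0.006,0.003,0,0]}}

```text
time: 26.05
tool_pos: [0.5163, -0.3167, 0.022]
tcp_rot: [-2.555, 1.825, -0.011]
wrist_force: [0.0, 4.8, 11.4]
width: 0.002
grip_force: 6.0
```

Request:
{"fn": "step_arm", "kwargs": {"series": [0,0,-0.015,0,0,0,-0.05,0,0,0,-0.1,0,-0.03,-0.017,-0.14,0,-0.05,-0.03,-0.16,0,-0.05,-0.03,-0.16,0,-0.05,-0.03,-0.16,0]}}

```text
time: 26.92
tool_pos: [0.5244, -0.2586, 0.1772]
tcp_rot: [2.557, -1.825, 0.0]
wrist_force: [0.3, -0.1, -0.6]
width: -0.004
grip_force: 0.0
```

```bash
python3 - <<'E'
from plan import *
apply([.006,.003,0,0]);apply([-.05,-.03,-.16,0]);status()
p=shot("top")
for k in ["tape_measure_mid","sanding_block_mid","offcut_6_mid"]:
    for d in viewer.spot_point(p,k)[:1]: print(k,np.round(at(p,d["point"],Z[k]),3))
E
python3 l.py w7.png
```

```text
cmd [ 0.5246 -0.2576  0.1759] r 0.1647 fang 89.67 toolang 120.04
meas [ 0.5244 -0.2586  0.1772] r 0.1637 fang 89.68 toolang 120.06
t 26.925 w -0.003545409589392663 F [ 0.3 -0.1 -0.6] q6 2.310556243737644
sanding_block_mid [0.554 0.104 0.017]
offcut_6_mid [0.616 0.204 0.009]
pegs [(0.64, np.float64(0.0724), np.float64(43.9)), (0.63, np.float64(0.074), np.float64(134.7))]
latch_top 0.83 [346. 176.] 0.1161 89.4
bed_mid 0.66 [318. 218.] 0.1571 89.2
```

View pics/w7.png

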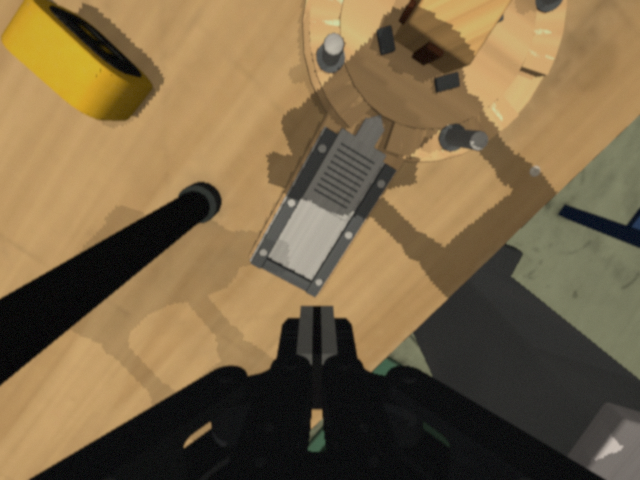

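The latch at (346,176) measures 116 mm from the axis, with its nose in the notch at (372,125). That matches fully home at 118 mm. The turntable is within about 1° and the arm is clear, so I'm handing the job in.

```bash
python3 -c "
from h import *
print(job.finish_job())"
```

```text
the job is handed in; nothing more can be done
None
```

I handed the job in at about 27 s: the turntable was stopped with all four sides facing the pin in order, and the latch nose measured home in the notch (about 116 mm from the axis, 118 nominal). I saw no sign of touching the block or the bystanders, and the hand-in returned no verdict.

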